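# Load the electrode soak cells and start the pump

## Robot

A 6-joint arm with a two-finger parallel gripper is mounted at the origin on the work surface. World frame = base frame: x ahead of the robot, y to its left, z up, the work surface at z = 0. Lengths are in m, angles in rad, forces in N, time in s.
With the tool pointing down it reaches from about 0.35 to 0.8 m from the base axis. Payload 7.3 kg.
Tool frame: the origin (TCP) lies between the finger pads; the fingertips stand 25 mm ahead of it and the grasp point (between the pads) lies 6 mm ahead of it (r.tip_extent is the distance from the TCP to the fingertips, in m); z points along the fingers, y is the direction in which the jaws open and shut (so a half turn about z gives the same grasp; the last joint's range is limited). The gripper opens to 85 mm and grips with 20 to 120 N. Pads are 22 mm wide; open, the fingers measure 114 mm over their backs; the gripper's body (76 mm by 85 mm) begins 54 mm behind the grasp point. The pads swing forward as they close: fully open they stand 13 mm farther back than shut.
Start: joints at [-1.427, 0.342, 1.524, -0, 1.275, -0.146], TCP at [0.15, -0.503, 0.256] pointing down, gripper open.
Joint ranges: [-2.53, 2.53], [-0.77, 2.02], [0.04, 2.7], [-1, 4.14], [0.28, 2.66], [-3.11, 3.11]. Speed limits (rad/s): [2.57, 2.57, 3.14, 3.14, 3.14, 3.14].

## Interface

Orientations are given as a unit quaternion [x, y, z, w].
In Python, from workcell import r, command_gripper, optics gives the robot as it stands. The module is installed in compiled form; this text tells all that it offers. Calls block until the motion is done:
- r.reach(position, orientation): joint-space move of the TCP to a pose.
- r.move_straight(position, orientation=None, speed=0.15, max_force=None): straight line of the TCP; orientation=None keeps the orientation; speed is the mean speed in m/s. With max_force (N) it stops when the force on the tool has changed by that much, and returns True; else False.
- r.movej(angles): joint-space move.
- command_gripper(opening, force=None): finger opening in m; force is the grip in N (None keeps the last); returns when the fingers have stopped.
- r.hold(seconds).
- r.solve_ik(position, orientation): joint angles nearest the present ones, or None.
- r.read_state(): the state.
- optics.get_image(name): name is "side" or "top"; returns (picture, depth): 420x560x3 uint8, red, green, blue; 420x560 float32, m along the optical axis (not along the pixel's ray), 0 where there is no reading.
- optics.camera_model(name): a dict with "K" (3x3 intrinsics, pixels), "R" (3x3) and "t" (3): a world point X has camera coordinates R X + t. Camera axes: x right, y down, z forward; pixel columns grow to the right and rows downward; lengths in m; the calibration is good to about 2 mm. A picture is of the moment at which its call begins. camera_model takes no time and is no camera call.
A pose or a line that the arm cannot do raises r.PlanningError and nothing moves.
- r.finish_job(): hands the job in, once; it reports no verdict.
The state is a dict: "time_s": time; "joint_positions": joint angles; "dq": joint speeds; "tau": joint torques, N m; "eef_pos": TCP position; "eef_rot": TCP orientation; "contact_force": force on the tool from outside, world axes, zero at the start; "torque": the same for the moment, N m; "grip_width": finger opening in m.
Only numpy, scipy, OpenCV 4.12 (cv2) and the standard library are available. Lean on these libraries where they do the work, as an engineer would, in place of code of your own. Each camera call takes 0.05 s, during which the arm holds its last target. There are 200 camera calls.

## Task

Get the soak station running: lift every blue cover off the white cells and hang it astride the steel drying rail, level and in line with the bar with one leg on each side, and lower every electrode comb from its green tray into an open cell of its own so that all five plates go down their five slots and the comb sits fully home. Only once every cover is hanging and every comb is home, push the pump switch's red lever all the way over to on; leave the other things on the bench where they are.

Things in the scene. Friction and masses are not known exactly. Their poses are not given: they have to be found in the camera images.
- cell0: Fixed white cell block, 49 (x) by 91 (y) by 50 mm tall, open on top; starts covered or open. Origin: centre of its underside on the bench, z up. Five slots at y = -32, -16, 0, 16, 32 mm, each 9 mm wide (y), 33 long (x), 40 deep. Same after a half turn.
- cover0_mid (a point): Blue cover, rigid inverted U, 220 g, may be absent; starts on the bench astride a cell, y along it: lift straight up 55 mm. Point: its centre, 48 mm above the legs' lower edges. 64 (x) by 96 (y, the way the bar will run); gap between legs 54; legs 55 deep; plate 7 to 12 mm above the point; white grip fin 14 (x) by 50 (y), 12 to 48 mm above it. Balances on its plate's middle.
- comb0_mid (a point): Electrode comb, 160 g, may be absent; stands in a tray. Point: centre, 40.5 mm over the tips. 5 steel teeth 16 mm apart along y, 5 (y) by 30 (x), 35 long, last 5 mm only 3 by 26. Grey carrier 36 by 78, -5.5 to 4.5 mm from the point; orange grip fin 14 (x) by 50 (y), 4.5 to 40.5 above. Fits any cell, either way round; home: point 55.5 mm above cell origin.
- cell1: Fixed white cell block, 49 (x) by 91 (y) by 50 mm tall, open on top; starts covered or open. Origin: centre of its underside on the bench, z up. Five slots at y = -32, -16, 0, 16, 32 mm, each 9 mm wide (y), 33 long (x), 40 deep. Same after a half turn.
- cover1_mid (a point): Blue cover, rigid inverted U, 220 g, may be absent; starts on the bench astride a cell, y along it: lift straight up 55 mm. Point: its centre, 48 mm above the legs' lower edges. 64 (x) by 96 (y, the way the bar will run); gap between legs 54; legs 55 deep; plate 7 to 12 mm above the point; white grip fin 14 (x) by 50 (y), 12 to 48 mm above it. Balances on its plate's middle.
- comb1_mid (a point): Electrode comb, 160 g, may be absent; stands in a tray. Point: centre, 40.5 mm over the tips. 5 steel teeth 16 mm apart along y, 5 (y) by 30 (x), 35 long, last 5 mm only 3 by 26. Grey carrier 36 by 78, -5.5 to 4.5 mm from the point; orange grip fin 14 (x) by 50 (y), 4.5 to 40.5 above. Fits any cell, either way round; home: point 55.5 mm above cell origin.
- cell2: Fixed white cell block, 49 (x) by 91 (y) by 50 mm tall, open on top; starts covered or open. Origin: centre of its underside on the bench, z up. Five slots at y = -32, -16, 0, 16, 32 mm, each 9 mm wide (y), 33 long (x), 40 deep. Same after a half turn.
- cover2_mid (a point): Blue cover, rigid inverted U, 220 g, may be absent; starts on the bench astride a cell, y along it: lift straight up 55 mm. Point: its centre, 48 mm above the legs' lower edges. 64 (x) by 96 (y, the way the bar will run); gap between legs 54; legs 55 deep; plate 7 to 12 mm above the point; white grip fin 14 (x) by 50 (y), 12 to 48 mm above it. Balances on its plate's middle.
- comb2_mid (a point): Electrode comb, 160 g, may be absent; stands in a tray. Point: centre, 40.5 mm over the tips. 5 steel teeth 16 mm apart along y, 5 (y) by 30 (x), 35 long, last 5 mm only 3 by 26. Grey carrier 36 by 78, -5.5 to 4.5 mm from the point; orange grip fin 14 (x) by 50 (y), 4.5 to 40.5 above. Fits any cell, either way round; home: point 55.5 mm above cell origin.
- tray0: Loose green comb tray, 500 g: base 80 (x) by 96 (y) by 6 mm with a pocket 34 by 74 mm inside, walls up to 30 mm above the bench, in which a comb stands (along y, tips on the 6 mm base) or nothing. Origin: centre of its underside. It may stay anywhere.
- tray1: Loose green comb tray, 500 g: base 80 (x) by 96 (y) by 6 mm with a pocket 34 by 74 mm inside, walls up to 30 mm above the bench, in which a comb stands (along y, tips on the 6 mm base) or nothing. Origin: centre of its underside. It may stay anywhere.
- tray2: Loose green comb tray, 500 g: base 80 (x) by 96 (y) by 6 mm with a pocket 34 by 74 mm inside, walls up to 30 mm above the bench, in which a comb stands (along y, tips on the 6 mm base) or nothing. Origin: centre of its underside. It may stay anywhere.
- rail_mid (a point): Centre of the drying rail's bar: a fixed round steel bar 16 mm thick, axis 130 mm above the bench, 400 mm long along this frame's y, on a post at each end (20 mm thick, with 70 mm round feet). z up. A hung cover's centre is about 1 mm above this height. Room for three covers side by side, e.g. 120 mm apart.
- switch (a joint): Pump switch lever, rad: 0 off (leaning to its base's -x), 1.0 fully on (leaning to its base's +x). Stays where it is left; light to push (about 1 N).
- switch_tip (a point): Centre of the red ball (26 mm) at the lever's tip, 80 mm from the pivot on a 10 mm rod; about 92 mm above the bench at both ends of the swing, 102 mm midway.
- switch_base: Grey base of the switch, fixed, 70 mm (x) by 50 (y) by 25 tall; origin: centre of its underside; the pivot is 22 mm above it; the lever swings from its -x side to its +x side.
- jar: Bystander, not to be disturbed: amber glass jar, 38 mm across, 60 tall; origin at the centre of its underside.
- marker: Bystander, not to be disturbed: green marker pen lying flat, 100 mm long, 12 mm thick; origin at the centre of its underside.
- dish: Bystander, not to be disturbed: white dish, 70 mm across, 18 tall; origin at the centre of its underside.
- beaker: Bystander, not to be disturbed: glass beaker, 56 mm across, 70 tall; origin at the centre of its underside.
- punch_die: Bystander, not to be disturbed: steel punch die with a 56 mm round foot, 60 tall; origin at the centre of its underside.
- weight: Bystander, not to be disturbed: brass weight, 36 mm across, 35 tall; origin at the centre of its underside.
Things that resemble listed ones, but are neither listed nor needed, are in the scene too. Leave any purple look-alike of the part that bears cover1_mid alone.

How it is judged:
On the way, in this order (a step that is already met when the one before it is completed fails the run):
1. every cover hangs astride the rail and every comb is home in a cell, the switch still off (x of cover0_mid in the frame of rail_mid between -0.02 and 0.02 m and y of cover0_mid in the frame of rail_mid between -0.15 and 0.15 m and z of cover0_mid in the frame of rail_mid between -0.008 and 0.008 m and angle between each of cover0_mid, cover1_mid, cover2_mid's own z axis and vertical below 0.3 rad and angle between the y axis of each of cover0_mid, cover1_mid, cover2_mid and the y axis of rail_mid, either way round below 0.3 rad and x of cover1_mid in the frame of rail_mid between -0.02 and 0.02 m and y of cover1_mid in the frame of rail_mid between -0.15 and 0.15 m and z of cover1_mid in the frame of rail_mid between -0.008 and 0.008 m and x of cover2_mid in the frame of rail_mid between -0.02 and 0.02 m and y of cover2_mid in the frame of rail_mid between -0.15 and 0.15 m and z of cover2_mid in the frame of rail_mid between -0.008 and 0.008 m and ((horizontal distance between comb0_mid and cell0 below 0.006 m and z of comb0_mid in the frame of cell0 between 0.05 and 0.0585 m and angle between the y axis of comb0_mid and the y axis of cell0, either way round below 0.1 rad and angle between comb0_mid's own z axis and vertical below 0.08 rad) or (horizontal distance between comb0_mid and cell1 below 0.006 m and z of comb0_mid in the frame of cell1 between 0.05 and 0.0585 m and angle between the y axis of comb0_mid and the y axis of cell1, either way round below 0.1 rad and angle between comb0_mid's own z axis and vertical below 0.08 rad) or (horizontal distance between comb0_mid and cell2 below 0.006 m and z of comb0_mid in the frame of cell2 between 0.05 and 0.0585 m and angle between the y axis of comb0_mid and the y axis of cell2, either way round below 0.1 rad and angle between comb0_mid's own z axis and vertical below 0.08 rad)) and ((horizontal distance between comb1_mid and cell0 below 0.006 m and z of comb1_mid in the frame of cell0 between 0.05 and 0.0585 m and angle between the y axis of comb1_mid and the y axis of cell0, either way round below 0.1 rad and angle between comb1_mid's own z axis and vertical below 0.08 rad) or (horizontal distance between comb1_mid and cell1 below 0.006 m and z of comb1_mid in the frame of cell1 between 0.05 and 0.0585 m and angle between the y axis of comb1_mid and the y axis of cell1, either way round below 0.1 rad and angle between comb1_mid's own z axis and vertical below 0.08 rad) or (horizontal distance between comb1_mid and cell2 below 0.006 m and z of comb1_mid in the frame of cell2 between 0.05 and 0.0585 m and angle between the y axis of comb1_mid and the y axis of cell2, either way round below 0.1 rad and angle between comb1_mid's own z axis and vertical below 0.08 rad)) and ((horizontal distance between comb2_mid and cell0 below 0.006 m and z of comb2_mid in the frame of cell0 between 0.05 and 0.0585 m and angle between the y axis of comb2_mid and the y axis of cell0, either way round below 0.1 rad and angle between comb2_mid's own z axis and vertical below 0.08 rad) or (horizontal distance between comb2_mid and cell1 below 0.006 m and z of comb2_mid in the frame of cell1 between 0.05 and 0.0585 m and angle between the y axis of comb2_mid and the y axis of cell1, either way round below 0.1 rad and angle between comb2_mid's own z axis and vertical below 0.08 rad) or (horizontal distance between comb2_mid and cell2 below 0.006 m and z of comb2_mid in the frame of cell2 between 0.05 and 0.0585 m and angle between the y axis of comb2_mid and the y axis of cell2, either way round below 0.1 rad and angle between comb2_mid's own z axis and vertical below 0.08 rad)) and value of joint switch below 0.3 rad), for 0.2 s.
2. the pump switch is on (value of joint switch above 0.85 rad), for 0.2 s.
At the end, for the whole second after the job is handed in: At rest: every cover astride the bar (20 mm across, 8 mm in height, 150 mm along it from mid-bar; tilt and skew under 0.3 rad); every comb home in a cell (6 mm, at most 3 mm high, skew under 0.1, tilt under 0.08 rad); switch over 0.85 rad (x of cover0_mid in the frame of rail_mid between -0.02 and 0.02 m and y of cover0_mid in the frame of rail_mid between -0.15 and 0.15 m and z of cover0_mid in the frame of rail_mid between -0.008 and 0.008 m and angle between each of cover0_mid, cover1_mid, cover2_mid's own z axis and vertical below 0.3 rad and angle between the y axis of each of cover0_mid, cover1_mid, cover2_mid and the y axis of rail_mid, either way round below 0.3 rad and x of cover1_mid in the frame of rail_mid between -0.02 and 0.02 m and y of cover1_mid in the frame of rail_mid between -0.15 and 0.15 m and z of cover1_mid in the frame of rail_mid between -0.008 and 0.008 m and x of cover2_mid in the frame of rail_mid between -0.02 and 0.02 m and y of cover2_mid in the frame of rail_mid between -0.15 and 0.15 m and z of cover2_mid in the frame of rail_mid between -0.008 and 0.008 m and ((horizontal distance between comb0_mid and cell0 below 0.006 m and z of comb0_mid in the frame of cell0 between 0.05 and 0.0585 m and angle between the y axis of comb0_mid and the y axis of cell0, either way round below 0.1 rad and angle between comb0_mid's own z axis and vertical below 0.08 rad) or (horizontal distance between comb0_mid and cell1 below 0.006 m and z of comb0_mid in the frame of cell1 between 0.05 and 0.0585 m and angle between the y axis of comb0_mid and the y axis of cell1, either way round below 0.1 rad and angle between comb0_mid's own z axis and vertical below 0.08 rad) or (horizontal distance between comb0_mid and cell2 below 0.006 m and z of comb0_mid in the frame of cell2 between 0.05 and 0.0585 m and angle between the y axis of comb0_mid and the y axis of cell2, either way round below 0.1 rad and angle between comb0_mid's own z axis and vertical below 0.08 rad)) and ((horizontal distance between comb1_mid and cell0 below 0.006 m and z of comb1_mid in the frame of cell0 between 0.05 and 0.0585 m and angle between the y axis of comb1_mid and the y axis of cell0, either way round below 0.1 rad and angle between comb1_mid's own z axis and vertical below 0.08 rad) or (horizontal distance between comb1_mid and cell1 below 0.006 m and z of comb1_mid in the frame of cell1 between 0.05 and 0.0585 m and angle between the y axis of comb1_mid and the y axis of cell1, either way round below 0.1 rad and angle between comb1_mid's own z axis and vertical below 0.08 rad) or (horizontal distance between comb1_mid and cell2 below 0.006 m and z of comb1_mid in the frame of cell2 between 0.05 and 0.0585 m and angle between the y axis of comb1_mid and the y axis of cell2, either way round below 0.1 rad and angle between comb1_mid's own z axis and vertical below 0.08 rad)) and ((horizontal distance between comb2_mid and cell0 below 0.006 m and z of comb2_mid in the frame of cell0 between 0.05 and 0.0585 m and angle between the y axis of comb2_mid and the y axis of cell0, either way round below 0.1 rad and angle between comb2_mid's own z axis and vertical below 0.08 rad) or (horizontal distance between comb2_mid and cell1 below 0.006 m and z of comb2_mid in the frame of cell1 between 0.05 and 0.0585 m and angle between the y axis of comb2_mid and the y axis of cell1, either way round below 0.1 rad and angle between comb2_mid's own z axis and vertical below 0.08 rad) or (horizontal distance between comb2_mid and cell2 below 0.006 m and z of comb2_mid in the frame of cell2 between 0.05 and 0.0585 m and angle between the y axis of comb2_mid and the y axis of cell2, either way round below 0.1 rad and angle between comb2_mid's own z axis and vertical below 0.08 rad)) and linear speed of each of cover0, comb0, cover1, comb1, cover2, comb2 below 0.03 m/s and value of joint switch above 0.85 rad); the robot touches nothing.
It fails at once if a bystander (jar, marker, dish, beaker, punch die or weight) is moved more than 30 mm (distance of any of jar, marker, dish, beaker, punch_die, weight from where it was at the start of the episode above 0.03 m).
Of cover0, cover1, cover2 only 2 to 3 are there at a start; the rules pass over those that are not, and their reading is None.
Of comb0, comb1, comb2 only 2 to 3 are there at a start; the rules pass over those that are not, and their reading is None.
At some moment in a run one of tray0, tray1, tray2 may be knocked a few centimetres aside while the robot is not near it.
It also fails if it takes over 210 s, if anything falls off the work surface, if the arm or the gripper's body presses on something with over 40 N, if the wrist force passes 120 N, or if a joint passes its speed limit or range.

## Working session

There is one attempt and no reset: what is moved stays moved. The work goes in short steps, each a Python script; the robot and the scene stay as the last script left them, time stands still between calls to the robot, and variables do not carry over. Pictures are saved under pics/ and viewed, about 12 in all and at most 16, crops included, and the job is handed in when it is done.

```bash
mkdir -p pics; python3 - <<'E'
from workcell import r, command_gripper, optics
import cv2,numpy as np
for n in ("top","side"):
    im,d=optics.get_image(n); cv2.imwrite(f"pics/{n}0.png",im[:,:,::-1]); np.savez(f"{n}0.npz",im=im,d=d)
    m=optics.camera_model(n); print(n,m["K"].round(1).tolist(),m["R"].round(3).tolist(),m["t"].round(3).tolist(), (d>0).mean())
s=r.read_state(); print(s["time_s"],s["eef_pos"],s["eef_rot"],s["grip_width"])
E
```

```text
top [[521.2, 0.0, 280.7], [0.0, 521.2, 207.9], [0.0, 0.0, 1.0]] [[0.025, -1.0, 0.019], [-0.98, -0.028, -0.195], [0.195, -0.014, -0.981]] [0.018, 0.577, 1.39] 0.995969387755102
side [[447.2, 0.0, 283.9], [0.0, 447.2, 210.3], [0.0, 0.0, 1.0]] [[-0.988, -0.152, 0.013], [-0.089, 0.504, -0.859], [0.124, -0.851, -0.511]] [0.566, 0.137, 1.244] 0.9960374149659864
0.1 [ 0.14999608 -0.50278538  0.25570406] [ 9.89520123e-01  1.44393398e-01 -5.31395461e-06 -6.87217269e-04] 0.08555103100036969
```

View pics/top0.png

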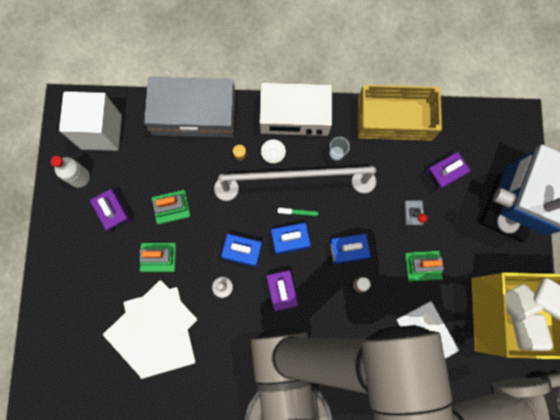

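View pics/side0.png

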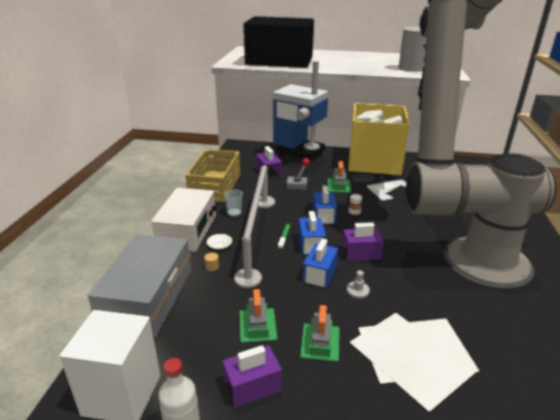

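Top view shows three blue covers at (241,249), (290,237) and (351,248), with the purple look-alikes at (108,210), (281,290) and (449,170). The orange-finned combs are in green trays at (170,206), (157,257) and (425,264). The rail runs from (227,180) to (365,172). The switch base is at (414,212) and its ball at (423,217). Since all three cells are covered, I'll measure everything now.

```bash
cat > h.py <<'E'
from workcell import r, command_gripper, optics
import cv2,numpy as np
from scipy.spatial.transform import Rotation as Ro
def cloud(n,im,d):
    m=optics.camera_model(n);K,R,t=map(np.array,(m["K"],m["R"],m["t"]))
    v,u=np.mgrid[:420,:560]
    c=np.stack([(u-K[0,2])/K[0,0]*d,(v-K[1,2])/K[1,1]*d,d],-1)
    return (c-t)@R
def plane(n,px,z):
    m=optics.camera_model(n);K,R,t=map(np.array,(m["K"],m["R"],m["t"]))
    px=np.atleast_2d(np.array(px,float)); ray=np.c_[(px-K[:2,2])/[K[0,0],K[1,1]],np.ones(len(px))]@R
    C=-R.T@t; return (C+ray*((z-C[2])/ray[:,2])[:,None])[:,:2]
def proj(n,X):
    m=optics.camera_model(n);c=np.atleast_2d(X)@np.array(m["R"]).T+m["t"];p=c@np.array(m["K"]).T
    return p[:,:2]/p[:,2:]
def snap(n,name=None):
    im,d=optics.get_image(n)
    if name: cv2.imwrite(f"pics/{name}.png",im[:,:,::-1])
    return im,d,cloud(n,im,d)
def hsv(im): return cv2.cvtColor(im,cv2.COLOR_RGB2HSV)
def blobs(mask,amin=15):
    n,l,s,c=cv2.connectedComponentsWithStats(mask.astype(np.uint8),connectivity=8)
    return [l==i for i in range(1,n) if s[i,4]>=amin]
def rect(n,mask,z):
    """centroid, long-axis angle, size of mask pixels laid on plane z"""
    v,u=np.nonzero(mask);p=plane(n,np.c_[u,v],z);c=p.mean(0)
    w,V=np.linalg.eigh(np.cov((p-c).T)); a=np.arctan2(V[1,1],V[0,1])
    return c,(a+np.pi/2)%np.pi-np.pi/2,np.sqrt(12*w[::-1])
E
cat > m0.py <<'E'
from h import *
z=np.load("top0.npz");im,d=z["im"],z["d"];P=cloud("top",im,d);H=hsv(im)
h,s,v=[H[...,i].astype(int) for i in range(3)];Z=P[...,2]
print("bench z",np.median(Z[330:400,30:90]),np.std(Z[330:400,30:90]))
def show(tag,mask,zz,amin=15):
    for b in blobs(mask,amin):
        c,a,sz=rect("top",b,zz);vv,uu=np.nonzero(b)
        print(tag,(uu.mean().round(1),vv.mean().round(1)),"xy",c.round(4),"ang",a.round(3),"sz",sz.round(3),"z",np.median(Z[b]).round(4),"P",np.median(P[b],0)[:2].round(4),b.sum())
show("blue",(abs(h-110)<10)&(s>150)&(Z>.045)&(Z<.075),.06,100)
show("white",(s<60)&(v>130)&(Z>.08)&(Z<.105),.096)
show("orange",(abs(h-12)<8)&(s>120)&(v>120)&(Z>.07)&(Z<.1),.087)
show("rail",(Z>.125)&(Z<.15)&(s<90),.138,100)
show("red",((h<6)|(h>174))&(s>150)&(v>100),.1,8)
show("purple",(abs(h-140)<8)&(s>120)&(Z>.045)&(Z<.075),.06,100)
show("green",(abs(h-70)<15)&(s>120)&(v>60),.03,60)
u0,v0=414,212
show("base",(Z>.012)&(Z<.035)&(abs(np.mgrid[:420,:560][1]-414)<18)&(abs(np.mgrid[:420,:560][0]-212)<18),.025,30)
E
python3 m0.py; python3 - <<'E'
import cv2
im=cv2.imread("pics/top0.png")[140:320,130:490]
cv2.imwrite("pics/crop0.png",cv2.resize(im,None,fx=2.2,fy=2.2,interpolation=cv2.INTER_CUBIC))
E
```

```text
bench z 0.000248657664347803 0.09904588646376557
blue (np.float64(290.1), np.float64(237.5)) xy [0.4933 0.0064] ang -1.359 sz [0.104 0.073] z 0.0604 P [0.4901 0.0063] 665
blue (np.float64(241.0), np.float64(249.4)) xy [0.457  0.1392] ang 1.362 sz [0.104 0.072] z 0.0603 P [0.4536 0.1383] 676
blue (np.float64(350.1), np.float64(247.8)) xy [ 0.4696 -0.1584] ang -1.414 sz [0.103 0.072] z 0.0607 P [ 0.4667 -0.1579] 658
white (np.float64(188.6), np.float64(100.5)) xy [0.8675 0.3004] ang 1.568 sz [0.239 0.14 ] z 0.1001 P [0.8653 0.2993] 3754
white (np.float64(295.3), np.float64(104.0)) xy [0.867 0.001] ang -1.569 sz [0.198 0.123] z 0.0904 P [0.8688 0.001 ] 2884
white (np.float64(89.3), np.float64(139.1)) xy [0.7457 0.5658] ang 1.565 sz [0.107 0.008] z 0.0923 P [0.7467 0.5664] 105
white (np.float64(452.7), np.float64(166.1)) xy [ 0.6993 -0.4372] ang -1.0 sz [0.056 0.015] z 0.0954 P [ 0.6996 -0.4374] 102
white (np.float64(70.4), np.float64(176.7)) xy [0.6378 0.6066] ang -1.048 sz [0.042 0.02 ] z 0.094 P [0.6364 0.6064] 60
white (np.float64(104.7), np.float64(206.8)) xy [0.5575 0.5067] ang 0.5
[... 1705 characters left out ...]
xy [0.3504 0.0262] ang 0.256 sz [0.104 0.071] z 0.0605 P [0.35   0.0277] 692
green (np.float64(172.6), np.float64(208.8)) xy [0.5698 0.3378] ang -0.861 sz [0.105 0.092] z 0.0071 P [0.5625 0.339 ] 579
green (np.float64(305.1), np.float64(212.2)) xy [ 0.5707 -0.0356] ang 1.529 sz [0.072 0.016] z 0.0105 P [ 0.5744 -0.0368] 144
green (np.float64(159.4), np.float64(257.5)) xy [0.4319 0.3653] ang -0.954 sz [0.103 0.099] z 0.0069 P [0.42   0.3675] 639
green (np.float64(421.2), np.float64(266.1)) xy [ 0.4277 -0.361 ] ang 1.368 sz [0.103 0.098] z 0.0075 P [ 0.4174 -0.3639] 649
base (np.float64(412.3), np.float64(211.3)) xy [ 0.5832 -0.3413] ang -0.156 sz [0.078 0.05 ] z 0.0256 P [ 0.5864 -0.3397] 363
```

View pics/crop0.png

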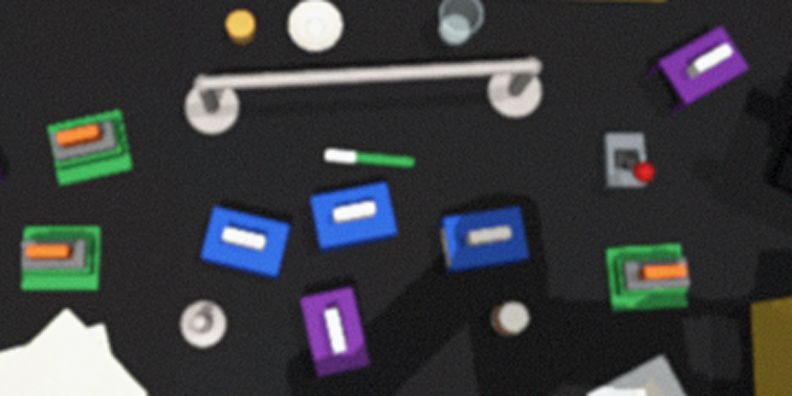

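The crop confirms three blue covers, which are distinct from the three purple ones. Every fin is about 50 × 15 mm at z = 0.096, the combs' fin tops are at 0.087, and the bar top is at 0.137, all as specified. I'll start with cover A (left).

```bash
cat >> h.py <<'E'
def quat(a,flip=None):
    c,s=np.cos(a),np.sin(a)
    return Ro.from_matrix(np.array([[c,s,0],[s,-c,0],[0,0,-1]])).as_quat()
def best(pos,a):
    """of the two half-turn-equivalent grasps, the one with more room on joint 6"""
    o=[(abs(q[5]),a+k) for k in (0,np.pi) if (q:=r.solve_ik(pos,quat(a+k))) is not None]
    return min(o)[1]
def near(a,ref): return ref+(a-ref+np.pi/2)%np.pi-np.pi/2
def st():
    s=r.read_state(); return f"t {s['time_s']:.1f} eef {s['eef_pos'].round(4)} F {np.round(s['contact_force'],1)} w {s['grip_width']:.4f}"
RAIL=np.array([.6549,-.0048]);RA=-1.486+np.pi
def grab(xy,a,zt,zup,force=60,width=.05):
    x,y=xy; a=best([x,y,zup],a); command_gripper(width)
    p=r.read_state()["eef_pos"]
    if p[2]<zup-.02: r.move_straight([p[0],p[1],zup],speed=.3)
    r.reach([x,y,zup],quat(a)); hit=r.move_straight([x,y,zt],speed=.12,max_force=15)
    command_gripper(0.0,force); print("grab hit",hit,st()); return a
def hang(xy,a,s):
    a=grab(xy,a,.091,.2)
    r.move_straight([*xy,.27],speed=.15); print("up",st())
    b=near(RA,a); x,y=RAIL+s*np.array([np.cos(RA),np.sin(RA)])
    r.move_straight([x,y,.27],quat(b),speed=.2)
    r.move_straight([x,y,.185],speed=.12)
    hit=r.move_straight([x,y,.169],speed=.03,max_force=6); print("down",hit,st())
    command_gripper(.05); r.move_straight([x,y,.27],speed=.25); print(st())
E
python3 - <<'E'
from h import *
hang((.4572,.1391),1.36,.12)
E
```

```text
grab hit False t 4.5 eef [0.4573 0.1392 0.0914] F [-1.7  0.4  3.7] w 0.0132
up t 5.9 eef [0.4567 0.139  0.2691] F [-0.3  0.4 -1.4] w 0.0130
down True t 8.3 eef [0.645  0.1148 0.1743] F [-0.6  0.5  5.7] w 0.0131
t 9.2 eef [0.6447 0.1148 0.2704] F [-0.5  0.6 -0.9] w 0.0498
```

```bash
python3 - <<'E'
from h import *
hang((.4696,-.1584),-1.40,-.12)
hang((.4934,.0066),-1.345,0)
r.reach([.40,-.30,.30],r.read_state()["eef_rot"]); print(st())
im,d,P=snap("top","top1"); np.savez("top1.npz",im=im,d=d)
im,d,P=snap("side","side1")
im=cv2.imread("pics/top1.png")[120:310,130:490]
cv2.imwrite("pics/crop1.png",cv2.resize(im,None,fx=2.2,fy=2.2,interpolation=cv2.INTER_CUBIC))
E
```

```text
grab hit False t 12.2 eef [ 0.4697 -0.1585  0.0914] F [-0.4  0.2  3.5] w 0.0130
up t 13.5 eef [ 0.4692 -0.1582  0.2691] F [ 0.3 -0.5 -2.7] w 0.0131
down True t 16.0 eef [ 0.6653 -0.1244  0.1743] F [-0.8  0.3  5.4] w 0.0128
t 16.9 eef [ 0.6651 -0.1244  0.2705] F [-1.1 -0.9 -0.7] w 0.0500
grab hit False t 19.6 eef [0.4936 0.0066 0.0914] F [-1.5  0.3  4.5] w 0.0130
up t 20.9 eef [0.4929 0.0067 0.269 ] F [-0.1  0.3 -2.9] w 0.0130
down True t 23.1 eef [ 0.6551 -0.0048  0.1744] F [-0.5  0.6  5. ] w 0.0130
t 24.1 eef [ 0.6549 -0.0048  0.2705] F [ 0.2  0.1 -1.1] w 0.0500
t 25.6 eef [ 0.4006 -0.2996  0.2998] F [ 0.1  0.2 -0.3] w 0.0499
```

View pics/crop1.png

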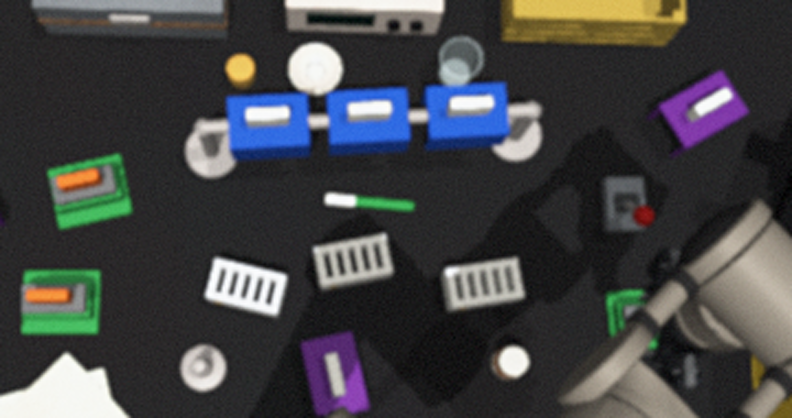

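View pics/side1.png

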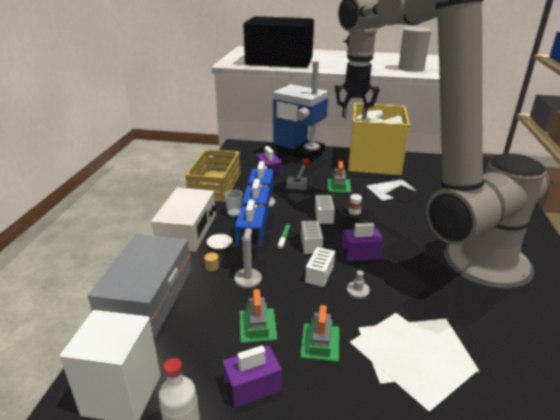

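All three covers hang level in line on the bar, at crop (268,125), (369,120) and (467,115). The open cells are at crop (246,286), (353,260) and (483,283). Next I'll measure the cells and the trays.

```bash
cat >> h.py <<'E'
def cells(im,P):
    H=hsv(im);Z=P[...,2];out=[]
    for g in [(.4571,.1391),(.4934,.0066),(.4696,-.1584)]:
        near_=np.hypot(P[...,0]-g[0],P[...,1]-g[1])<.075
        m=near_&(H[...,1]<70)&(H[...,2]>90)&(Z>.043)&(Z<.06)
        b=max(blobs(m),key=lambda k:k.sum())
        v,u=np.nonzero(b); hull=cv2.convexHull(np.c_[u,v].astype(np.int32))
        f=np.zeros(b.shape,np.uint8); cv2.fillConvexPoly(f,hull,1)
        c,a,sz=rect("top",f,.05)
        hl=plane("top",hull[:,0],.05).astype(np.float32)*1000; mr=cv2.minAreaRect(hl)
        # slots: dark pixels inside hull
        er=cv2.erode(f,np.ones((5,5)))>0; dk=er&~b
        cs,as_,ss=rect("top",er&(H[...,2]<H[...,2][b].mean()*.75),.05)
        out.append((c,a)); print("cell",c.round(4),round(a,3),sz.round(3),"minrect",np.round(mr[0],1),np.round(mr[1],1),"slots",cs.round(4),round(as_,3),ss.round(3))
    return out
def combs(im,P):
    H=hsv(im);Z=P[...,2];h=H[...,0].astype(int);out=[]
    for b in blobs((abs(h-12)<8)&(H[...,1]>120)&(H[...,2]>90)&(Z>.07)&(Z<.11)&(P[...,0]<.7),60):
        c,a,sz=rect("top",b,.087); out.append((c,a)); print("comb",c.round(4),round(a,3),sz.round(3),np.median(Z[b]).round(4))
    return out
E
python3 - <<'E'
from h import *
z=np.load("top1.npz");im,d=z["im"],z["d"];P=cloud("top",im,d)
cells(im,P);combs(im,P)
H=hsv(im);Z=P[...,2];h=H[...,0]
for b in blobs((H[...,1]<80)&(H[...,2]>110)&(Z>.165)&(Z<.19)&(abs(P[...,1])<.2)):
    c,a,sz=rect("top",b,.179);q=np.median(P[b],0); e=c-RAIL; ca,sa=np.cos(RA),np.sin(RA)
    print("hung fin",c.round(4),round(a,3),sz.round(3),q[2].round(4),"along",round(e@[ca,sa],4),"across",round(e@[sa,-ca],4))
E
```

```text
cell [0.4584 0.1395] 1.369 [0.093 0.052] minrect [458.1 139.6] [90.9 49.9] slots [0.4569 0.1385] 1.353 [0.078 0.028]
cell [0.4946 0.0062] -1.341 [0.092 0.052] minrect [494.5   6.4] [50.  90.1] slots [0.4932 0.0054] -1.37 [0.079 0.029]
cell [ 0.4701 -0.1584] -1.379 [0.093 0.052] minrect [ 470.5 -158.5] [49.8 90.6] slots [ 0.4694 -0.1583] -1.397 [0.079 0.028]
comb [0.5799 0.3487] -1.327 [0.051 0.018] 0.0862
comb [0.4361 0.3742] -1.536 [0.052 0.016] 0.0869
hung fin [ 0.665  -0.1233] -1.465 [0.052 0.017] 0.1784 along -0.1189 across 0.0
hung fin [ 0.655  -0.0047] -1.474 [0.051 0.018] 0.179 along 0.0001 across 0.0001
hung fin [0.6447 0.1145] -1.462 [0.05  0.017] 0.1782 along 0.1197 across -0.0
```

Hung fins measure within about 1 mm of the commanded poses, so the camera and robot agree. Next is the near-left comb into cell A.

```bash
cat >> h.py <<'E'
CELL={"A":((.4579,.1392),1.361),"B":((.494,.006),-1.352),"C":((.4699,-.1584),-1.39)}
def insert(cxy,ca,cell,zg=.080):
    a=grab(cxy,ca,zg,.18,force=60,width=.05); g=r.read_state()["eef_pos"][2]
    home=g+.009
    r.move_straight([*cxy,.19],speed=.15); print("up",st())
    (x,y),cb=CELL[cell]; b=near(cb,a)
    r.move_straight([x,y,.19],quat(b),speed=.25)
    r.hold(.2)
    ux,uy=np.array([np.sin(b),-np.cos(b)]),np.array([np.cos(b),np.sin(b)])  # across, along
    for dx,dy in [(0,0),(0,.0015),(0,-.0015),(.0015,0),(-.0015,0),(0,.003),(0,-.003),(.0015,.002),(-.0015,.002),(.0015,-.002),(-.0015,-.002)]:
        q=np.array([x,y])+dx*ux+dy*uy
        z=r.read_state()["eef_pos"][2]
        r.move_straight([*q,max(z,home+.038)],speed=.1)
        hit=r.move_straight([*q,home+.0005],speed=.04,max_force=8)
        e=r.read_state()["eef_pos"]; print("try",dx,dy,hit,"over home",round(e[2]-home,4),st())
        if e[2]-home<.003: break
    else: return False
    command_gripper(.05); e=r.read_state()["eef_pos"]; r.move_straight([e[0],e[1],.2],speed=.2); print(st()); return True
E
python3 - <<'E'
from h import *
im,d,P=snap("top")
c=[k for k in combs(im,P) if k[0][0]<.5 and k[0][1]>0][0]
insert(c[0],c[1],"A")
E
```

```text
comb [0.5802 0.3482] -1.347 [0.052 0.017] 0.086
comb [0.4362 0.3744] -1.542 [0.052 0.016] 0.0862
grab hit False t 29.8 eef [0.4366 0.3746 0.0806] F [ 0.2 -0.6  3.7] w 0.0132
up t 30.6 eef [0.4356 0.374  0.1889] F [ 0.1  0.7 -2.7] w 0.0134
try 0 0 True over home 0.0299 t 33.8 eef [0.4579 0.1392 0.1195] F [-1.3 -0.7  7.3] w 0.0132
try 0 0.0015 True over home 0.035 t 34.4 eef [0.4582 0.1406 0.1246] F [-0.8  0.4  5.7] w 0.0134
try 0 -0.0015 False over home 0.0007 t 35.7 eef [0.4578 0.1378 0.0903] F [ 0.2  1.1 -1.1] w 0.0128
t 36.9 eef [0.4571 0.1377 0.1992] F [-0.  -1.1  0.9] w 0.0500
```

```bash
python3 - <<'E'
from h import *
r.reach([.45,-.05,.3],r.read_state()["eef_rot"])
im,d,P=snap("top","top2")
L=combs(im,P)
c=[k for k in L if k[0][0]>.53 and k[0][1]>0][0]
insert(c[0],c[1],"B")
r.reach([.50,.25,.35],r.read_state()["eef_rot"])
im,d,P=snap("top","top3"); combs(im,P); print(st())
im=cv2.imread("pics/top3.png")[120:310,130:490]
cv2.imwrite("pics/crop3.png",cv2.resize(im,None,fx=2.2,fy=2.2,interpolation=cv2.INTER_CUBIC))
E
```

```text
comb [0.5748 0.3267] -1.319 [0.051 0.017] 0.0862
comb [0.4597 0.1398] 1.352 [0.051 0.016] 0.0959
comb [ 0.4318 -0.3721] -1.472 [0.054 0.015] 0.0873
grab hit False t 40.9 eef [0.5752 0.3269 0.0808] F [-0.7 -0.   4.5] w 0.0135
up t 41.8 eef [0.5742 0.3264 0.1887] F [ 1.   0.2 -1.9] w 0.0132
try 0 0 False over home 0.0006 t 46.4 eef [0.4941 0.006  0.0905] F [-0.2 -0.3 -1.9] w 0.0129
t 47.5 eef [0.4934 0.0061 0.1991] F [-0.7  0.7 -0.9] w 0.0502
comb [0.4953 0.0075] -1.335 [0.05  0.017] 0.0953
comb [0.4594 0.1396] 1.344 [0.051 0.016] 0.0962
comb [ 0.4316 -0.3715] -1.465 [0.055 0.015] 0.0865
t 48.7 eef [0.5001 0.2487 0.3486] F [-0.4 -0.4  0.5] w 0.0500
```

View pics/crop3.png

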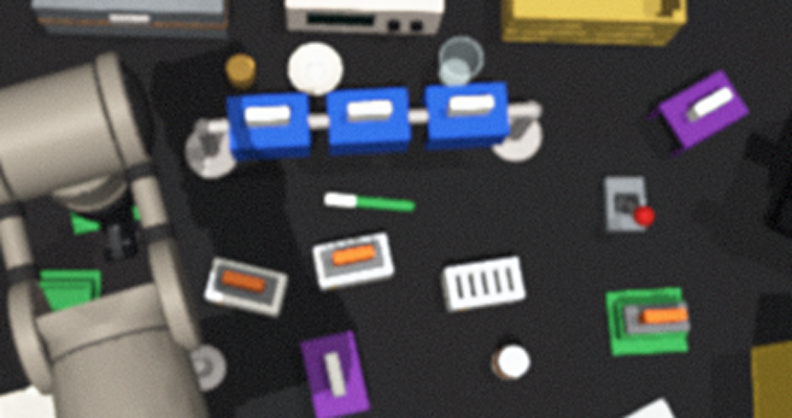

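Combs are home in cells A and B (fin tops at 0.096, as they should be). The right-hand comb goes to cell C next, then I'll measure the switch.

```bash
python3 - <<'E'
from h import *
im,d,P=snap("top")
c=[k for k in combs(im,P) if k[0][1]<-.25][0]
ok=insert(c[0],c[1],"C")
r.reach([.45,.20,.35],r.read_state()["eef_rot"])
im,d,P=snap("top","top4"); combs(im,P); print(ok,st())
H=hsv(im);h=H[...,0].astype(int);Z=P[...,2]
for b in blobs(((h<6)|(h>174))&(H[...,1]>150)&(H[...,2]>80)&(P[...,0]<.63)&(P[...,1]<-.2),8):
    v,u=np.nonzero(b);print("ball",u.mean(),v.mean(),plane("top",[[u.mean(),v.mean()]],.093).round(4),Z[b].max())
m=(Z>.018)&(Z<.032)&(np.hypot(P[...,0]-.585,P[...,1]+.34)<.06)
v,u=np.nonzero(m); hl=cv2.convexHull(plane("top",np.c_[u,v],.025).astype(np.float32)*1000); print("base",cv2.minAreaRect(hl))
im=cv2.imread("pics/top4.png")[140:320,260:500]
cv2.imwrite("pics/crop4.png",cv2.resize(im,None,fx=3.2,fy=3.2,interpolation=cv2.INTER_CUBIC))
E
```

```text
comb [0.4951 0.0078] -1.327 [0.051 0.017] 0.0955
comb [0.4595 0.1399] 1.36 [0.051 0.016] 0.0961
comb [ 0.4318 -0.3719] -1.48 [0.055 0.015] 0.0873
grab hit False t 52.6 eef [ 0.4319 -0.3721  0.0805] F [-0.6  0.6  2.9] w 0.0131
up t 53.5 eef [ 0.4314 -0.3714  0.1889] F [ 0.5  0.1 -2.4] w 0.0131
try 0 0 False over home 0.0006 t 57.6 eef [ 0.47   -0.1584  0.0901] F [ 0.7 -0.4 -1.6] w 0.0132
t 58.8 eef [ 0.4694 -0.1582  0.1991] F [ 0.5  0.1 -0.8] w 0.0497
comb [0.4951 0.0077] -1.331 [0.051 0.017] 0.095
comb [0.4595 0.1405] 1.342 [0.051 0.016] 0.0959
comb [ 0.472  -0.1597] -1.378 [0.052 0.016] 0.0956
True t 60.3 eef [0.4503 0.1991 0.3492] F [0.6 0.4 0.8] w 0.0505
ball 422.62857142857143 217.67142857142858 [[ 0.5528 -0.3505]] 0.11330341199324462
base ((581.3984985351562, -344.46502685546875), (69.58099365234375, 52.122894287109375), 1.6282262802124023)
```

View pics/crop4.png

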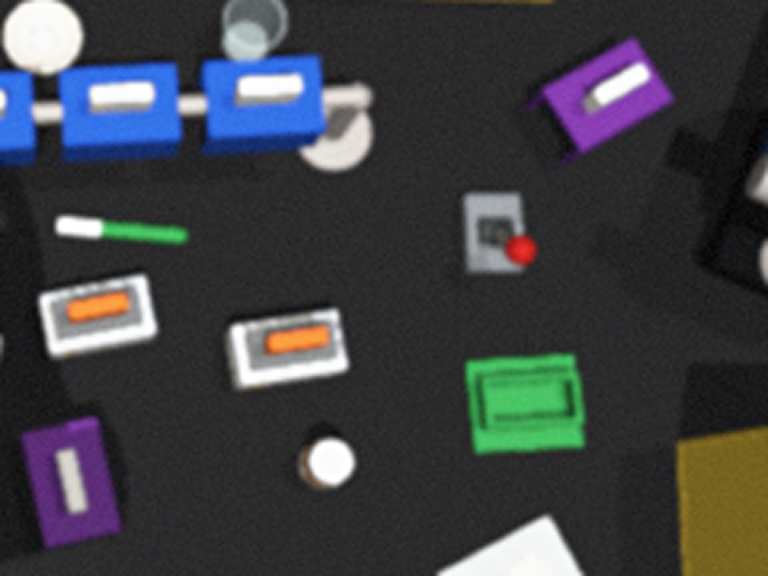

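All three combs are home, with fin tops at 0.0955–0.096. The switch base is at crop (495,232), with its ball leaning to world −x at (521,250). I'll push it toward world +x.

```bash
python3 - <<'E'
from h import *
a=best([.50,-.348,.2],0); Q=quat(a); command_gripper(0)
r.reach([.49,-.347,.25],Q); r.move_straight([.49,-.347,.103],speed=.12); print(st())
hit=r.move_straight([.612,-.344,.103],speed=.06,max_force=8); print(hit,st())
e=r.read_state()["eef_pos"]; r.move_straight([e[0]-.03,e[1],.103],speed=.1); r.move_straight([.50,-.347,.25],speed=.2)
r.reach([.42,.25,.35],Q)
im,d,P=snap("top","top5"); combs(im,P); snap("side","side5"); H=hsv(im);h=H[...,0].astype(int);Z=P[...,2]
for b in blobs(((h<6)|(h>174))&(H[...,1]>150)&(H[...,2]>80)&(P[...,0]<.68)&(P[...,1]<-.2),8):
    v,u=np.nonzero(b);print("ball",u.mean(),v.mean(),plane("top",[[u.mean(),v.mean()]],.093).round(4))
im=cv2.imread("pics/top5.png")[120:310,130:490]
cv2.imwrite("pics/crop5.png",cv2.resize(im,None,fx=2.2,fy=2.2,interpolation=cv2.INTER_CUBIC)); print(st())
E
```

```text
t 64.2 eef [ 0.4904 -0.3473  0.1038] F [0.9 0.2 0.1] w -0.0000
True t 65.8 eef [ 0.595  -0.344   0.1018] F [-2.  -0.5  1.1] w 0.0002
comb [0.4953 0.0073] -1.346 [0.051 0.017] 0.0948
comb [0.4596 0.14  ] 1.351 [0.051 0.016] 0.0959
comb [ 0.4721 -0.1603] -1.378 [0.052 0.016] 0.096
ball 420.52564102564105 193.19230769230768 [[ 0.6207 -0.3466]]
t 69.4 eef [0.4205 0.2494 0.3498] F [-0.5 -0.5  0.3] w -0.0003
```

View pics/crop5.png

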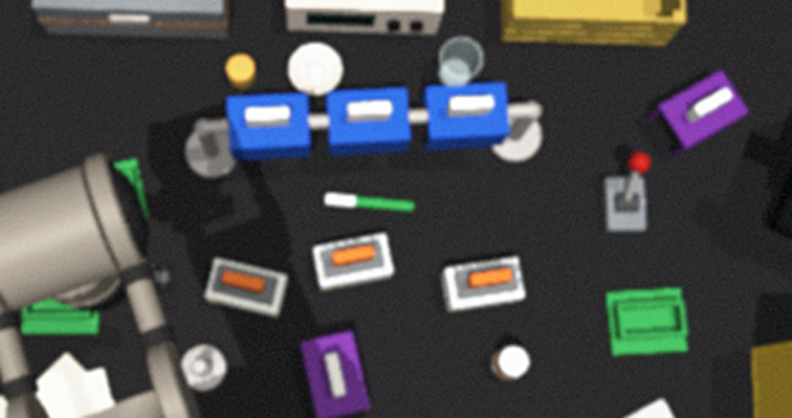

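View pics/side5.png

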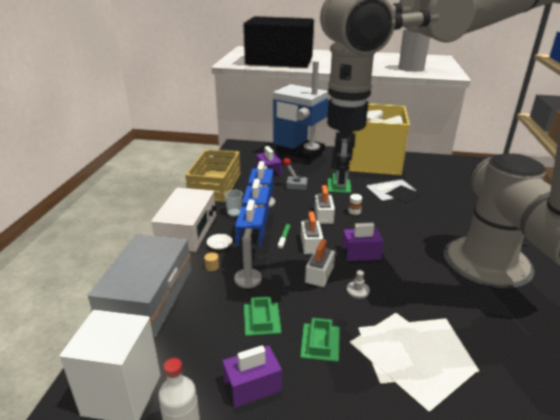

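The lever stands at on: the ball moved from (423,218) to (421,193), now at x = 0.621. That's about where full-on should be, but my estimate has only a small margin over 0.85 rad. I'll push once more, firmly, to be sure it's against the stop.

```bash
python3 - <<'E'
from h import *
Q=r.read_state()["eef_rot"]
r.reach([.54,-.347,.25],Q); r.move_straight([.565,-.346,.103],speed=.12)
hit=r.move_straight([.615,-.344,.103],speed=.03,max_force=16); print(hit,st())
e=r.read_state()["eef_pos"]; r.move_straight([e[0]-.03,e[1],.103],speed=.1); r.move_straight([.50,-.347,.25],speed=.2)
r.reach([.42,.25,.35],Q)
b0=None
for n in("top","side"):
    im,d,P=snap(n); H=hsv(im);h=H[...,0].astype(int)
    for b in blobs(((h<6)|(h>174))&(H[...,1]>130)&(H[...,2]>80)&(np.hypot(P[...,0]-.6,P[...,1]+.35)<.08),6):
        v,u=np.nonzero(b);print(n,"ball px",u.mean().round(1),v.mean().round(1),np.median(P[b],0).round(4)); b0=1
    print("expected full on px",proj(n,[[.6198,-.3435,.092]]).round(1),"at 0.85:",proj(n,[[.5814+.08*np.sin(.35),-.3435,.022+.08*np.cos(.35)]]).round(1))
print(st())
E
```

```text
True t 74.1 eef [ 0.5951 -0.3446  0.1022] F [-3.1 -0.8  2. ] w 0.0003
top ball px 420.5 193.3 [ 0.621  -0.3436  0.1001]
expected full on px [[419.3 193.6]] at 0.85: [[419.9 197.1]]
side ball px 286.1 161.4 [ 0.6175 -0.3358  0.0961]
expected full on px [[285.8 161.8]] at 0.85: [[288.9 160.7]]
t 77.8 eef [0.4204 0.2494 0.3498] F [ 0.5 -0.2  0.3] w 0.0004
```

The second push, at double the force, stopped at the same place (0.595), so the lever is on its hard stop. Both cameras put the ball at the fully-on pixel.

```bash
python3 -c "
from h import *
r.finish_job(); print(st())"
```

```text
the job is handed in; nothing more can be done
the job is handed in; nothing more can be done
```

The soak station is running and I've handed the job in. All three blue covers hang on the rail, all three combs are home in their cells, and the pump switch was pushed on last. No verdict came back; the last robot-clock reading was 77.8 s of the 210 s allowed.

- **Covers:** measured right after hanging, they were within 1.2 mm of their planned spots (−120, 0 and +120 mm along the bar). They were less than 1 mm off across it and skewed by at most about 0.03 rad. The final pictures show them unchanged.
- **Combs:** all fin tops read about 0.095–0.096 m, against 0.096 m for fully home. One needed a 1.5 mm shift to find its slots. The far-left tray was knocked aside during the run, so I measured that comb again before picking it up.
- **Switch:** the lever stopped at the same place under an 8 N and then a 16 N push. Both cameras put the ball within about 1 px of the fully-on position. The one disagreement is that the ball's travel in the top view was 68 mm, against about 77 mm for a full swing. I think its starting position was misread.
- **Everything else:** the purple look-alikes and the other bench items look undisturbed in the final pictures. The arm was parked clear of everything.

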